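# Lock the ring turntable

## Task

Lock the jeweller's ring turntable for engraving: with a fingertip, push the disc's upright wooden peg round until the slot in the disc's rim faces the steel locking bar, then push the bar by its tail end fully home into the slot. Only push: do not lift the bar out of its groove or carry anything, and leave everything else on the bench where it is. When the bar is home, take the hand away.

Things in the scene. Friction and masses are not known exactly. Their poses are not given: they have to be found in the camera images.
- fixture: Fixed grey base plate 150 x 312 x 12 mm high, bolted to the table; it carries the disc and two low dark steel guide strips that make the bar's groove. Its +y axis is the direction in which the bar is pushed, +z up. Origin at table height; in this frame the bar's centre line and the disc's axis lie at x = 0, the disc's axis at y = +95 mm, the plate spans y -142 to +170 mm, the guide strips span y -52 to +22 mm and |x| 10.5 to 22.5 mm, their tops 26 mm above the table
- disc (a joint): Angle of the disc about its vertical axis, rad: 0 = slot squarely facing the bar; positive = turned counter-clockwise seen from above. It starts at 0.6 to 1.5, so it must be turned clockwise. Limits -0.7 and 1.9. Light friction (about 2 N at the peg), no spring: it stays where it is left. Slot is 24 mm wide for an 18 mm bar with a rounded nose, so about 0.08 rad off still enters and the nose centres the disc
- disc_center (a point): Point on the disc's axis at the disc's top face. The disc is aluminium, 130 mm across, 16 mm thick, top face 30 mm above the table, with one rim slot 24 mm wide and 27 mm deep. A wooden ring mandrel (26 mm across, tapering to 16) stands on its centre, its top 66 mm above the table; it turns with the disc
- peg_top (a point): Centre of the top of the upright dark wooden peg on the disc: 14 mm diameter, 36 mm tall (30 to 66 mm above the table), 50 mm from the disc's axis, diametrically opposite the slot. Push its side to turn the disc
- slot_bottom (a point): Middle of the flat inner end of the slot, 38 mm from the disc's axis, 22 mm above the table; turns with the disc
- bar: Loose steel locking bar lying in the open groove, 130 mm long, 18 mm wide, 18 mm high, about 0.25 to 0.5 kg; slides stiffly by plain friction (up to about 5 N). Origin at the underside of the nose tip, 12 mm above the table; +y points from tail to nose, +z up
- bar_nose (a point): Rounded tip of the bar (9 mm radius), 9 mm above its underside. It starts 12 to 32 mm short of the disc's rim; pushed home it meets the slot's bottom (travel 39 to 59 mm)
- bar_tail (a point): Centre of the flat rear face of the bar's raised tail head (28 mm wide, 36 mm high from 12 to 48 mm above the table, 12 mm thick), 130 mm behind the nose tip: the face to push, along the bar's +y. When home it is still 21 mm behind the guide strips
- ring: plain silver finger ring, 23 mm across, 7 mm high, lying loose on the fixture's base plate on the robot's side of the bar; origin centre of underside. Leave alone
- doming_block: wooden cube-like block 55 x 55 x 50 mm high with a round hollow on top, on the table beyond the fixture; origin centre of underside. Leave alone
- hammer: hammer 240 mm long lying on the table between fixture and robot, roughly parallel to the bar; origin under the middle. Leave alone
- bowl: terracotta bowl, 120 mm across, 45 mm high, beyond the disc; origin centre of underside. Leave alone
- bottle: clear water bottle with a blue cap, 56 mm across, 150 mm high, on the table off the disc end of the fixture; origin centre of underside. Leave alone
- graver: hand tool 170 mm long (handle and thin blade) lying on the table beyond the bar's tail end; origin under the middle. Leave alone
- jar: small amber jar with a white lid, 52 mm across, 50 mm high, on the table beyond the fixture; origin centre of underside. Leave alone
- solder_board: dark wooden block 100 x 70 x 22 mm lying on the table off the tail end of the fixture, its near face about 60 mm or more from the bar's tail face; origin centre of underside. Leave alone
Things that resemble listed ones, but are neither listed nor needed, are in the scene too. Of the things shaped like the bar, the steel one is meant.

How it is judged:
By the outcome, as a careful person would: the job done as asked, in the order asked, and still so for the second after the job is handed in, with the robot touching nothing.
It also fails if it takes over 54 s, if anything falls off the work surface, if the arm or the gripper's body presses on something with over 40 N, if the wrist force passes 120 N, or if a joint passes its speed limit or range.

## Robot

A 7-joint arm with a two-finger parallel gripper is mounted at the origin on the work surface. World frame = base frame: x ahead of the robot, y to its left, z up, the work surface at z = 0. Lengths are in m, angles in rad, forces in N, time in s.
With the tool pointing down it reaches from about 0.35 to 0.9 m from the base axis. Payload 8.1 kg.
Tool frame: the origin (TCP) lies at the centre of the arm's flange, where the gripper is bolted on; the fingertips stand 178 mm ahead of it and the grasp point (between the pads) lies 159 mm ahead of it; z points along the fingers, y is the line along which they close (so a half turn about z gives the same grasp; the last joint's range is limited). The gripper opens to 92 mm and grips with 3 to 60 N. Pads are 19 mm wide; open, the fingers measure 130 mm over their backs; the gripper's body (75 mm by 190 mm) begins 47 mm behind the grasp point.
Start: joints at [1.038, 0.434, 0.025, 1.573, -0.012, 1.134, -0.075], TCP at [0.26, -0.568, 0.405] pointing down, gripper open.
Joint ranges: [-2.62, 2.62], [-0.44, 2.09], [-1.27, 1.32], [0.08, 2.57], [-1.32, 4.46], [0.12, 2], [-2.74, 2.74]. Speed limits (rad/s): [2.22, 2.22, 3.01, 3.01, 3.14, 3.14, 3.14].

## Interface

Orientations are given as a rotation vector (axis times angle).
In Python, from cell import arm gives the robot as it stands. The module is installed in compiled form; this text tells all that it offers.
- The arm moves only by the shell command python3 -m inch 'ROWS' [FORCE]. ROWS is text: rows parted by semicolons, each of 5 numbers parted by spaces: the shift along the tool's x, y, z in m, then the turn about the tool's z in rad, then the finger opening in m, from 0 to 0.0918. In form: x y z roll fingers; .... A call has 1 to 5 rows; each row is the pose to reach, as a shift and turn from the pose commanded when the call began, along the tool's axes at that moment; what a row does not reach only later rows make up. A row lasts 1/10 s, in which the tool goes at most 50 mm and 8.59 degrees, less where a joint would pass 70% of its speed; a pose out of reach is approached as far as the arm can. A call with a gripper value outside its range is refused whole. The fingers move at their own pace and stop on an object; FORCE is the grip in N (left out, the last holds). Time passes only in rows, so rows that repeat a pose let the fingers close. It gives the time, the measured TCP pose, the force, the opening and the grip force at its end, in the units of the state.
- arm.observe(): the state, without advancing time (a new reading comes with each control period).
- arm.get_image(name): name is "scene" or "top"; returns the picture (400x640x3 uint8, red, green, blue); there is no depth.
- arm.get_calibration(name): a dict with "intrinsics" (3x3 intrinsics, pixels), "pose" (4x4, takes a point from camera to world coordinates). Camera axes: x right, y up, looking along -z (the intrinsics and any distortion apply to the point x, -y, -z); pixel columns grow to the right and rows downward; lengths in m; the calibration is good to about 2 mm. A picture is of the moment at which its call begins. get_calibration takes no time and is no camera call.
- arm.sign_off(): hands the job in; it is judged then, once.
Trained networks look in the newest picture that a camera, given by its name, has taken for a name from the list of things; names that differ only in an ending like _2 or _b are one class to them, and where a whole thing is asked for, a point or a joint stands for the part that bears it (a point fixed in the world has none). Each returns a list of dicts, best first, with "conf" (0 to 1); they miss things now and then, are a little off and sometimes report something else, mostly with a low value. They report only what shows in the picture. A call takes as long as a camera call. They do not tell look-alikes from the thing itself.
- arm.look_for(camera, query): "point" ([row, column] in pixels, amid what is visible of it).
- arm.silhouettes(camera, query): "region" (400x640 bool, what is visible of it) and "point" ([row, column] in pixels, amid what is visible of it).
- arm.place_of(camera, query): "point" ([row, column] in pixels: a listed point, or the origin of a listed thing).
The state is a dict: "clock": time; "joints": joint angles; "dq": joint speeds; "joint_efforts": joint torques, N m; "position": TCP position; "ee_rot": TCP orientation; "force": force on the tool from outside, world axes, zero at the start; "ft_torque": the same for the moment, N m; "width": opening from 0.0 (shut) to 1.0 (fully open); "gripper_force": force on a finger pad.
Only numpy, scipy, OpenCV 4.12 (cv2) and the standard library are available. Lean on these libraries where they do the work, as an engineer would, in place of code of your own. Each camera call takes 0.05 s, during which the arm holds its last target. There are 200 camera calls.

## Working session

There is one attempt and no reset: what is moved stays moved. The work goes in short steps, Python scripts to look and compute and a shell command to move; the robot and the scene stay as the last step left them, time stands still between calls to the robot, and variables do not carry over. Pictures are saved under pics/ and viewed, at most 10 in all, crops included, and the job is handed in when it is done.

```bash
mkdir -p pics; cat > h.py <<'E'
import numpy as np, cv2
from cell import arm
def ray(cam,rc,z):
    c=arm.get_calibration(cam);K=np.array(c["intrinsics"]);P=np.array(c["pose"])
    d=np.linalg.inv(K)@[rc[1],rc[0],1]; d=P[:3,:3]@[d[0],-d[1],-d[2]]; o=P[:3,3]
    return o+d*(z-o[2])/d[2]
E
python3 - <<'E'
from h import *
o=arm.observe();print(o["clock"],o["position"],o["ee_rot"],o["force"])
ims=[]
for c in("scene","top"):
    im=arm.get_image(c);cv2.imwrite(f"pics/{c}0.png",im[:,:,::-1])
    k=arm.get_calibration(c);print(c,np.round(k["pose"],3).tolist(),[x for x in k if x not in("pose","intrinsics")])
    for q,z in(("bar_tail",.03),("bar_nose",.021),("peg_top",.066),("disc_center",.03),("slot_bottom",.022),("fixture",0),("ring",.012)):
        for r in arm.place_of(c,q)[:3]: print(c,q,round(r["conf"],2),np.round(r["point"],1),np.round(ray(c,r["point"],z),4))
E
```

```text
0.0 [ 0.26030874 -0.5679345   0.40393522] [-3.06780965e+00 -6.69588812e-01  7.93217196e-04] [ 0.16698404 -0.47017004 -0.0789444 ]
scene [[-0.421, -0.531, 0.735, 1.339], [0.907, -0.251, 0.338, 0.335], [0.005, 0.809, 0.587, 0.737], [0.0, 0.0, 0.0, 1.0]] []
scene bar_tail 0.83 [195.7 444.8] [0.3083 0.1924 0.03  ]
scene bar_tail 0.7 [234.9 352.1] [0.5601 0.0326 0.03  ]
scene bar_tail 0.68 [221.8 269.2] [ 0.6009 -0.1695  0.03  ]
scene bar_nose 0.85 [219.1 154.9] [ 0.7033 -0.4381  0.021 ]
scene bar_nose 0.71 [231.6 321.5] [ 0.5703 -0.0426  0.021 ]
scene bar_nose 0.68 [222.2 421.3] [0.4324 0.165  0.021 ]
scene peg_top 0.7 [220.8 370.8] [0.5346 0.0678 0.066 ]
scene disc_center 0.73 [222.4 325. ] [ 0.5449 -0.0454  0.03  ]
scene disc_center 0.65 [236.  355.7] [0.5602 0.0418 0.03  ]
scene slot_bottom 0.64 [251.2 339.3] [0.6168 0.025  0.022 ]
scene slot_bottom 0.29 [238.1 317.7] [ 0.5967 -0.0398  0.022 ]
scene fixture 0.66 [239.5 316.6] [ 0.5797 -0.0515  0.    ]
scene ring 0.61 [224.2 326.7] [ 0.5294 -0.0482  0.012 ]
top [[0.022, 0.993, -0.118, 0.394], [-0.999, 0.018, -0.032, -0.075], [-0.03, 0.119, 0.992, 1.255], [0.0, 0.0, 0.0, 1.0]] []
top bar_tail 0.92 [176.6 375.2] [ 0.5966 -0.1866  0.03  ]
top bar_tail 0.75 [123.5 430.4] [ 0.7507 -0.3405  0.03  ]
top bar_tail 0.64 [252.8 389.1] [ 0.3868 -0.2259  0.03  ]
top bar_nose 0.96 [146.  461.6] [ 0.6894 -0.4291  0.021 ]
top bar_nose 0.88 [243.  251.4] [0.4053 0.1544 0.021 ]
top bar_nose 0.8 [296.2 395.7] [ 0.2702 -0.2453  0.021 ]
top peg_top 0.64 [197.3 282.2] [0.5297 0.0672 0.066 ]
top peg_top 0.34 [201.4 229.4] [0.5158 0.2106 0.066 ]
top disc_center 0.79 [181.3 291.8] [0.5793 0.046  0.03  ]
top disc_center 0.16 [233.4 324.1] [ 0.4358 -0.0475  0.03  ]
top slot_bottom 0.75 [169.4 298.8] [0.6149 0.028  0.022 ]
top fixture 0.82 [182.2 326.7] [ 0.583  -0.0512  0.    ]
top fixture 0.49 [184.5 323.7] [ 0.5762 -0.0427  0.    ]
top ring 0.51 [203.4 326.8] [ 0.5208 -0.0529  0.012 ]
```

View pics/scene0.png

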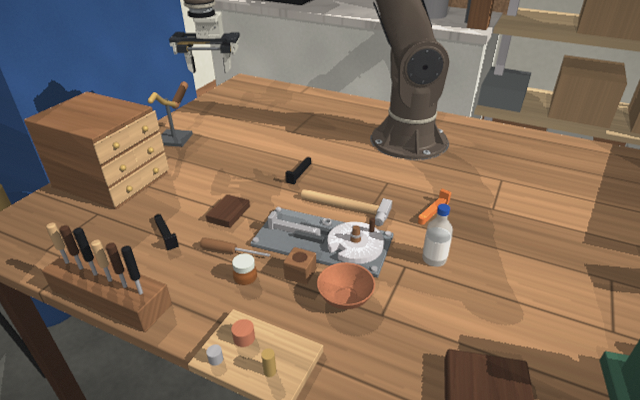

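View pics/top0.png

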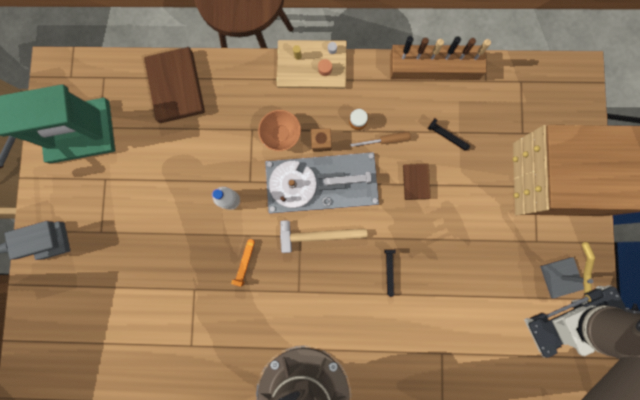

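The top view shows the fixture at about row 183, cols 267-378, the disc at (183,292), and the bar's tail head at about (177,372). I need a closer look at the disc.

```bash
python3 - <<'E'
from h import *
im=cv2.imread("pics/top0.png")[145:220,258:388];cv2.imwrite("pics/crop0.png",cv2.resize(im,None,fx=6,fy=6,interpolation=cv2.INTER_CUBIC))
im=cv2.imread("pics/scene0.png")[195:280,240:400];cv2.imwrite("pics/crop1.png",cv2.resize(im,None,fx=5,fy=5,interpolation=cv2.INTER_CUBIC))
E
```

```text
(no output)
```

View pics/crop0.png

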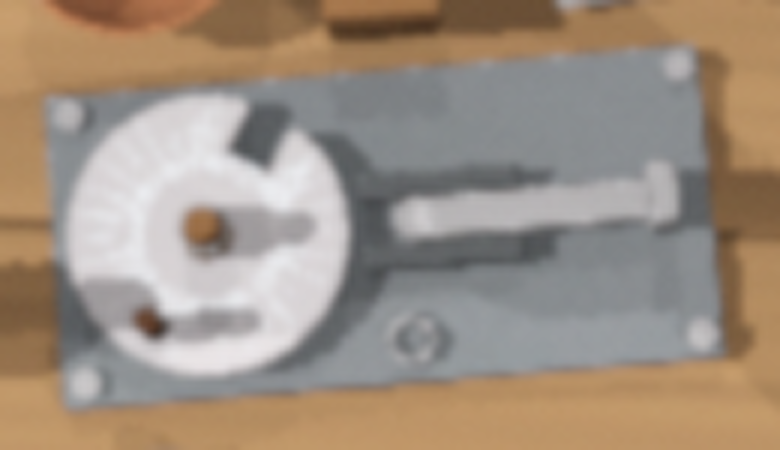

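View pics/crop1.png

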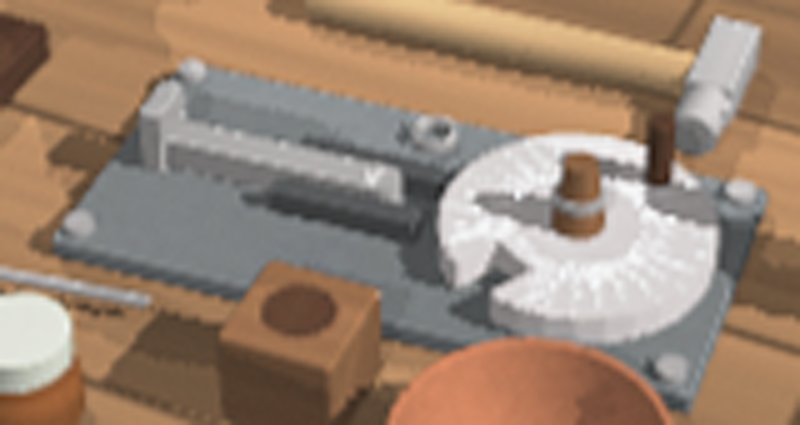

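The crop shows the peg at (147,320), the mandrel at (205,225), the slot at (263,135), the bar nose at (395,217) and the tail at (678,193). The plate corners are clear too. I'll use these to fit the fixture frame.

```bash
cat >> h.py <<'E'
def crop(x,y,z): return ray("top",(145+(y+.5)/6-.5,258+(x+.5)/6-.5),z)
E
python3 - <<'E'
from h import *
from scipy.spatial.transform import Rotation as R
W=np.array([crop(x,y,.012)[:2] for x,y in((47,97),(697,47),(725,353),(68,408))])
L=np.array([[.075,.170],[.075,-.142],[-.075,-.142],[-.075,.170]])
# fixture: left image= world +y = fixture +y ; up image= world +x = fixture +x
a=W-W.mean(0);b=L-L.mean(0)
th=np.arctan2((b[:,0]*a[:,1]-b[:,1]*a[:,0]).sum(),(a*b).sum())
Rm=np.array([[np.cos(th),-np.sin(th)],[np.sin(th),np.cos(th)]]);t=W.mean(0)-Rm@L.mean(0)
print("th",th,"t",t,"res",np.round(W-(L@Rm.T+t),4).tolist())
for n,(x,y,z) in dict(disc=(209,233,.03),mandrel=(205,225,.066),peg=(147,317,.066),slot=(253,160,.03),tail=(678,193,.048),nose=(393,217,.03),ring=(416,338,.015)).items():
    w=crop(x,y,z)[:2];print(n,np.round(w,4),"fix",np.round(Rm.T@(w-t),4))
print(Rm@[0,.095]+t)
w=R.from_rotvec(arm.observe()["ee_rot"]).as_matrix();print(np.round(w,3))
E
```

```text
th 0.09863656323368956 t [ 0.58253955 -0.05051645] res [[-0.0002, -0.0008], [-0.0019, 0.0008], [0.0016, 0.0014], [0.0006, -0.0014]]
disc [0.5734 0.0441] fix [0.0002 0.0951]
mandrel [0.5717 0.0425] fix [-0.0016  0.0937]
peg [0.5293 0.0675] fix [-0.0413  0.1227]
slot [0.6082 0.0245] fix [0.0329 0.0721]
tail [ 0.593  -0.1723] fix [-0.0016 -0.1222]
nose [ 0.5824 -0.0416] fix [0.0007 0.0089]
ring [ 0.5276 -0.0531] fix [-0.055   0.0028]
[0.57318427 0.04402179]
[[ 0.909  0.417  0.   ]
 [ 0.417 -0.909 -0.   ]
 [-0.     0.    -1.   ]]
```

```bash
cat >> h.py <<'E'
from scipy.spatial.transform import Rotation as R
th=.0986;T=np.array([.58254,-.05052]);Rm=np.array([[np.cos(th),-np.sin(th)],[np.sin(th),np.cos(th)]])
def go(fx,fy,tipz):
    "remaining shift in tool axes to put the fingertips at fixture (fx,fy), height tipz, tool x along fixture +y"
    o=arm.observe();M=R.from_rotvec(o["ee_rot"]).as_matrix();p=np.array(o["position"])
    g=np.r_[Rm@[fx,fy]+T,tipz+.178]
    tip=p+M[:,2]*.178
    roll=-(np.arctan2(*(Rm@[0,1])[::-1])-np.arctan2(M[1,0],M[0,0]))
    print("t",o["clock"],"tip fix",np.round(np.r_[Rm.T@(tip[:2]-T),tip[2]],4),"need",np.round(M.T@(g-np.r_[p[:2],p[2]]),4),"roll",round(roll,3),"F",np.round(o["force"],1),"w",round(o["width"],2))
E
python3 -m inch '.031 -.032 0 -.14 0;.062 -.064 0 -.28 0;.093 -.096 0 -.42 0;.124 -.128 0 -.56 0;.155 -.16 0 -.7 0' 10
python3 -c "
from h import *
go(-.09,.122,.2)"
```

```text
clock: 1.3
position: [0.335, -0.3564, 0.405]
ee_rot: [2.648, 1.689, -0.0]
force: [0.4, -0.4, -0.0]
width: 0.615
gripper_force: 0.0
t 1.3 tip fix [-0.2764 -0.2801  0.227 ] need [ 0.441  -0.0441  0.0267] roll -0.534 F [ 0.4 -0.4 -0. ] w 0.61
```

```bash
python3 -m inch '.045 -.004 0 -.11 0;.09 -.009 0 -.22 0;.135 -.013 0 -.32 0;.18 -.018 0 -.43 0;.22 -.022 0 -.534 0'
python3 -c "
from h import *
go(-.09,.122,.2)"
```

```text
clock: 1.8
position: [0.409, -0.1476, 0.4051]
ee_rot: [2.109, 2.327, 0.0]
force: [1.4, -0.0, 0.4]
width: 0.182
gripper_force: 0.0
t 1.8 tip fix [-0.1821 -0.0796  0.2271] need [0.2016 0.0921 0.0271] roll -0.0 F [ 1.4 -0.   0.4] w 0.18
```

```bash
python3 -m inch '.04 .018 .02 0 0;.08 .037 .04 0 0;.12 .055 .06 0 0;.16 .074 .08 0 0;.2016 .092 .1 0 0'
python3 -m inch '0 0 .04 0 0;0 0 .075 0 0;0 0 .085 0 0;0 0 .085 0 0'
python3 - <<'E'
from h import *
go(-.09,.122,.042)
im=arm.get_image("scene");cv2.imwrite("pics/s1.png",cv2.resize(im[190:290,240:400,::-1],None,fx=5,fy=5,interpolation=cv2.INTER_CUBIC))
E
```

```text
clock: 2.3
position: [0.4822, 0.0609, 0.3042]
ee_rot: [2.117, 2.321, 0.001]
force: [1.3, 0.0, 1.2]
width: 0.004
gripper_force: 0.0
clock: 2.7
position: [0.4812, 0.0593, 0.2189]
ee_rot: [-2.115, -2.321, 0.003]
force: [-0.7, -0.3, 0.3]
width: 0.003
gripper_force: 0.0
t 2.7 tip fix [-0.0905  0.1192  0.0409] need [ 0.0028  0.     -0.0011] roll -0.006 F [-0.7 -0.3  0.3] w 0.0
```

View pics/s1.png

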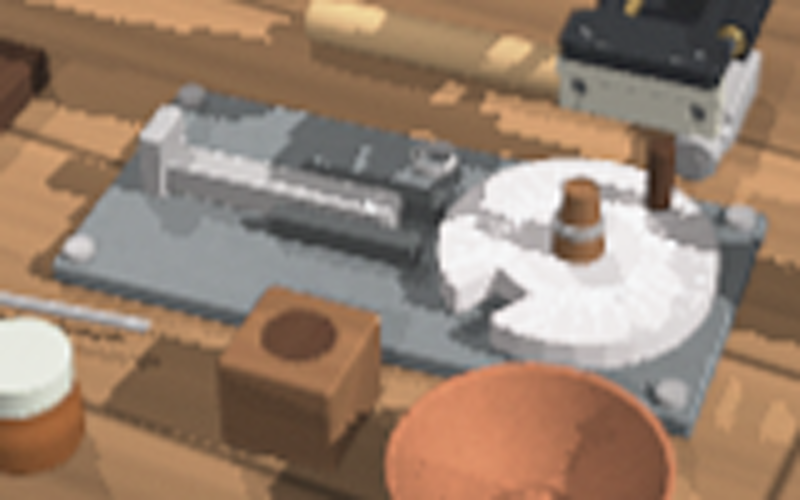

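```bash
python3 -m inch '.003 .012 0 0 0;.005 .022 0 0 0;.01 .028 0 0 0;.015 .034 0 0 0;.018 .039 0 0 0'
python3 -m inch '.003 .004 0 0 0;.005 .008 0 0 0;.006 .012 0 0 0;.007 .016 0 0 0;.007 .016 0 0 0'
python3 - <<'E'
from h import *
go(-.026,.145,.042)
im=arm.get_image("scene");cv2.imwrite("pics/s2.png",cv2.resize(im[190:290,240:400,::-1],None,fx=5,fy=5,interpolation=cv2.INTER_CUBIC))
arm.get_image("top")
for c in("scene","top"):
  for q,z in(("peg_top",.066),("slot_bottom",.022),("disc",0)):
    for r in arm.place_of(c,q)[:2]: print(c,q,round(r["conf"],2),np.round(r["point"],1),np.round(Rm.T@(ray(c,r["point"],z)[:2]-T),4))
E
```

```text
clock: 3.25
position: [0.5182, 0.0831, 0.2206]
ee_rot: [-2.112, -2.323, 0.0]
force: [-6.9, 5.3, 1.4]
width: 0.005
gripper_force: 3.3
clock: 3.75
position: [0.5352, 0.0895, 0.2203]
ee_rot: [2.116, 2.321, 0.002]
force: [-0.4, -0.3, -0.2]
width: 0.006
gripper_force: 0.0
t 3.75 tip fix [-0.033   0.1441  0.0423] need [0.001  0.0073 0.0003] roll -0.006 F [-0.4 -0.3 -0.2] w 0.01
scene peg_top 0.9 [231.6 376.5] [-0.0026  0.1449]
scene peg_top 0.32 [229.6 320.6] [0.0331 0.0235]
scene slot_bottom 0.86 [241.4 338.8] [0.0097 0.06  ]
scene slot_bottom 0.64 [273.4 301.8] [0.1358 0.0178]Traceback (most recent call last):
  File "<stdin>", line 7, in <module>
ValueError: it knows: bar, bar_nose, bar_tail, bottle, bowl, disc_center, doming_block, fixture, graver, hammer, jar, peg_top, ring, slot_bottom, solder_board
```

View pics/s2.png

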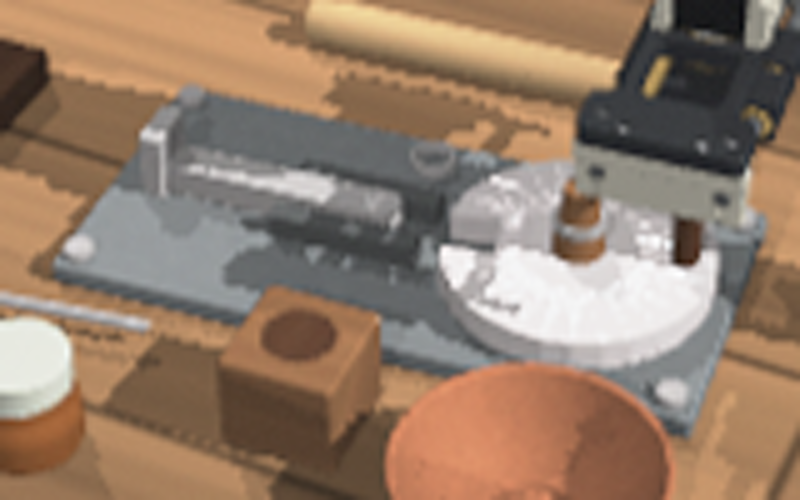

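The slot now almost faces the bar, with its opening at about (465,245) and the peg at (688,235). I'll back off so both cameras get a clear view.

```bash
python3 -m inch '0 -.04 0 0 0;0 -.08 0 0 0;0 -.12 -.02 0 0;0 -.16 -.04 0 0;0 -.16 -.08 0 0'
python3 - <<'E'
from h import *
a=arm.get_image("scene");b=arm.get_image("top")
cv2.imwrite("pics/s3.png",np.vstack([cv2.resize(a[212:262,320:400,::-1],None,fx=6,fy=6,interpolation=cv2.INTER_CUBIC),cv2.resize(b[155:205,260:340,::-1],None,fx=6,fy=6,interpolation=cv2.INTER_CUBIC)]))
for c in("scene","top"):
  for q,z in(("peg_top",.066),("slot_bottom",.022),("disc_center",.03),("bar_nose",.021)):
    for r in arm.place_of(c,q)[:2]: print(c,q,round(r["conf"],2),np.round(r["point"],1),np.round(Rm.T@(ray(c,r["point"],z)[:2]-T),4))
E
```

```text
clock: 4.45
position: [0.3679, 0.0728, 0.2976]
ee_rot: [-2.111, -2.321, 0.017]
force: [1.8, -0.6, 0.1]
width: 0.011
gripper_force: 0.0
scene peg_top 0.73 [232.1 376.2] [-0.0006  0.1447]
scene peg_top 0.7 [221.  269.7] [ 0.0435 -0.0986]
scene slot_bottom 0.71 [232.7 318.8] [-0.0042  0.0048]
scene slot_bottom 0.6 [241.6 338.9] [0.0103 0.0604]
scene disc_center 0.91 [237.1 356.6] [-0.01    0.0972]
scene disc_center 0.63 [233.6 319.4] [0.0073 0.0107]
scene bar_nose 0.75 [227.3 421.5] [-0.1085  0.2333]
scene bar_nose 0.7 [157.7 309.6] [-0.3246 -0.1442]
top peg_top 0.79 [187.1 273.7] [-0.0113  0.1436]
top slot_bottom 0.77 [182.4 306.2] [0.0012 0.0568]
top disc_center 0.87 [182.6 292.2] [0.0026 0.0955]
top bar_nose 0.62 [200.2 231.4] [-0.0321  0.2709]
top bar_nose 0.61 [294.2 391.7] [-0.3239 -0.1528]
```

View pics/s3.png

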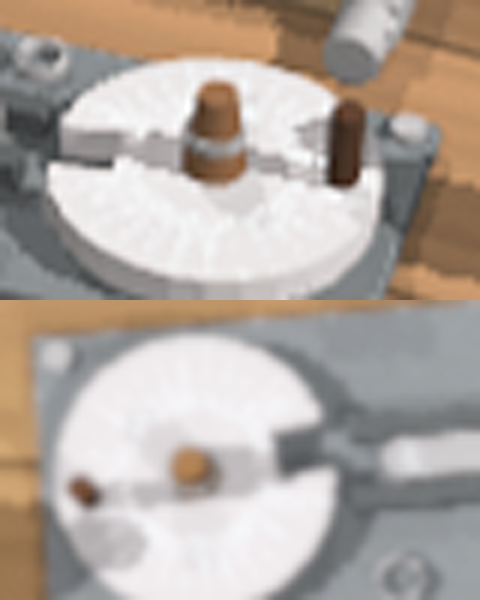

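The slot faces the bar closely. In the top half, the peg is at (83,490), the slot mouth edges at (322,415) and (335,470), and the slot's inner corners at (275,432) and (283,472).

```bash
python3 - <<'E'
from h import *
f=lambda x,y,z:Rm.T@(ray("top",(155+(y-300+.5)/6-.5,260+(x+.5)/6-.5),z)[:2]-T)
for n,p in dict(pegtop=(80,487,.066),pegbase=(90,496,.035),mandrel=(189,465,.066),mouth=(328.5,443,.03),inner=(279,452,.03),disc=(195,473,.03),nose=(382,455,.03)).items(): print(n,np.round(f(*p),4))
E
```

```text
pegtop [-0.0075  0.1455]
pegbase [-0.0073  0.1451]
mandrel [-0.0014  0.0955]
mouth [0.0093 0.0328]
inner [0.007  0.0562]
disc [0.0003 0.096 ]
nose [0.0016 0.0084]
```

```bash
python3 -m inch '0 .04 .04 0 0;0 .08 .08 0 0;0 .12 .08 0 0;0 .14 .08 0 0;0 .14 .08 0 0'
python3 -c "
from h import *
go(-.0258,.145,.042)"
```

```text
clock: 5.45
position: [0.5168, 0.088, 0.2183]
ee_rot: [-2.116, -2.321, -0.001]
force: [-0.1, 0.2, 0.6]
width: 0.007
gripper_force: 0.0
t 5.45 tip fix [-0.0518  0.1446  0.0403] need [ 0.0008  0.026  -0.0017] roll -0.007 F [-0.1  0.2  0.6] w 0.01
```

```bash
python3 -m inch '0 .012 0 0 0;0 .018 0 0 0;0 .022 0 0 0;0 .025 0 0 0;0 .026 0 0 0'
python3 -m inch '0 0 0 0 0;0 0 0 0 0'
python3 -c "
from h import *
go(-.0258,.145,.042)"
```

```text
clock: 5.95
position: [0.5396, 0.0903, 0.2198]
ee_rot: [-2.115, -2.322, 0.001]
force: [-2.5, 1.6, -0.7]
width: 0.006
gripper_force: 1.0
clock: 6.15
position: [0.5397, 0.09, 0.2198]
ee_rot: [2.116, 2.322, -0.0]
force: [-2.4, 1.3, 0.1]
width: 0.003
gripper_force: 0.9
t 6.15 tip fix [-0.0288  0.144   0.0418] need [ 0.001   0.003  -0.0002] roll -0.006 F [-2.4  1.3  0.1] w 0.0
```

```bash
python3 -m inch '0 .0015 0 0 0;0 .003 0 0 0;0 .003 0 0 0'
python3 -c "
from h import *
go(-.0258,.145,.042)"
```

```text
clock: 6.45
position: [0.5432, 0.0903, 0.2197]
ee_rot: [2.116, 2.322, 0.0]
force: [-1.4, 0.7, -0.5]
width: 0.008
gripper_force: 0.6
t 6.45 tip fix [-0.0252  0.144   0.0417] need [ 0.001  -0.0005 -0.0003] roll -0.006 F [-1.4  0.7 -0.5] w 0.01
```

```bash
python3 -m inch '0 -.04 0 0 0;0 -.07 -.03 0 0;0 -.07 -.08 0 0;-.05 -.07 -.08 0 0;-.1 -.05 -.08 0 0'
python3 - <<'E'
from h import *
b=arm.get_image("top")
cv2.imwrite("pics/t4.png",cv2.resize(b[145:220,258:388,::-1],None,fx=6,fy=6,interpolation=cv2.INTER_CUBIC))
for q,z in(("peg_top",.066),("slot_bottom",.022),("bar_tail",.03),("solder_board",0)):
    for r in arm.place_of("top",q)[:2]: print(q,round(r["conf"],2),np.round(r["point"],1),np.round(Rm.T@(ray("top",r["point"],z)[:2]-T),4))
go(0,-.155,.12)
E
```

```text
clock: 6.95
position: [0.5003, -0.011, 0.3018]
ee_rot: [2.11, 2.323, 0.002]
force: [1.1, -0.3, -0.6]
width: 0.003
gripper_force: 0.0
bar_tail 0.85 [125.3 427.7] [ 0.1342 -0.297 ]
bar_tail 0.68 [283.  236.5] [-0.2619  0.2669]
solder_board 0.63 [180.2 414.2] [-0.0141 -0.2493]
t 7.2 tip fix [-0.0773  0.0477  0.1217] need [-0.2022  0.0787  0.0018] roll -0.007 F [-0.3  0.  -1. ] w 0.01
```

View pics/t4.png

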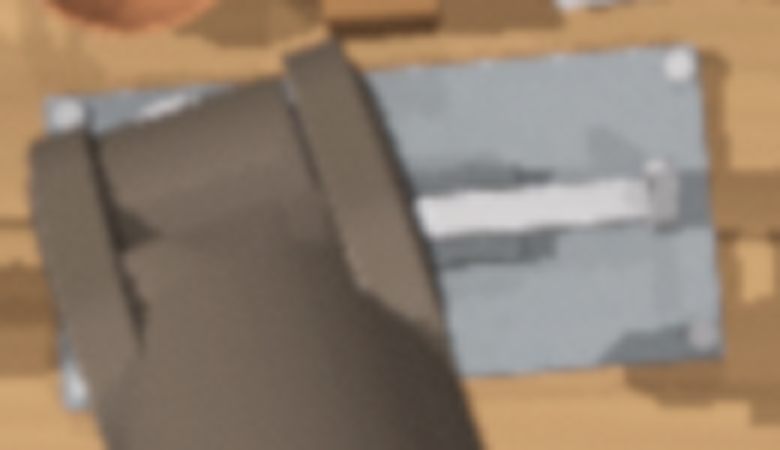

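The arm hides the disc, while the bar is undisturbed with its tail still at (678,193). I'll move to the tail and look at the disc from there.

```bash
python3 -m inch '-.045 .016 0 0 0;-.09 .032 0 0 0;-.135 .048 0 0 0;-.18 .064 0 0 0;-.202 .079 0 0 0'
python3 -m inch '0 0 0 0 0'
python3 - <<'E'
from h import *
b=arm.get_image("top")
cv2.imwrite("pics/t5.png",cv2.resize(b[145:220,258:388,::-1],None,fx=6,fy=6,interpolation=cv2.INTER_CUBIC))
for q,z in(("peg_top",.066),("slot_bottom",.022)):
    for r in arm.place_of("top",q)[:2]: print(q,round(r["conf"],2),np.round(r["point"],1),np.round(Rm.T@(ray("top",r["point"],z)[:2]-T),4))
go(0,-.155,.028)
E
```

```text
clock: 7.7
position: [0.5987, -0.2077, 0.2994]
ee_rot: [2.118, 2.319, -0.002]
force: [-0.2, -0.1, 0.1]
width: 0.004
gripper_force: 0.0
clock: 7.8
position: [0.5995, -0.2069, 0.2991]
ee_rot: [2.119, 2.318, -0.0]
force: [0.1, 0.4, -0.2]
width: 0.004
gripper_force: 0.0
peg_top 0.61 [185.3 274. ] [-0.0065  0.1425]
slot_bottom 0.61 [181.6 307.2] [0.0032 0.0538]
t 7.95 tip fix [ 0.0005 -0.152   0.1215] need [-0.0029 -0.0005  0.0935] roll -0.003 F [-0.4  0.4  0.4] w 0.01
```

View pics/t5.png

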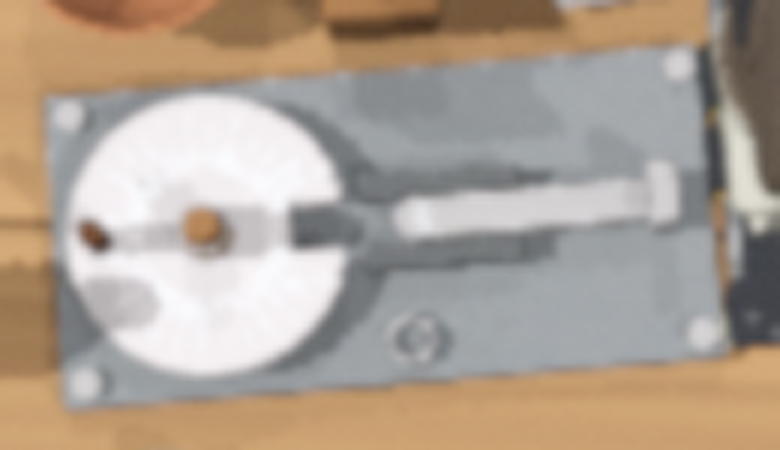

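```bash
python3 - <<'E'
from h import *
f=lambda x,y,z:Rm.T@(crop(x,y,z)[:2]-T)
for n,p in dict(pegtop=(91,231,.066),pegbase=(103,240,.033),mandrel=(205,224,.066),mouth=(342,224,.03),inner=(291,226,.03),disc=(209,233,.03),nose=(395,217,.03),tail=(678,193,.048)).items(): print(n,np.round(f(*p),4))
E
```

```text
pegtop [-1.000e-04  1.455e-01]
pegbase [0.0005 0.1444]
mandrel [-0.0011  0.0936]
mouth [-0.0006  0.0329]
inner [0.0004 0.0567]
disc [0.0002 0.0951]
nose [0.0007 0.008 ]
tail [-0.0016 -0.1222]
```

The slot is square to the bar within about 0.02 rad: the peg, slot and bar all lie at x ≈ 0. I'll descend and push.

```bash
python3 -m inch '-.003 0 .045 0 0;-.003 0 .08 0 0;-.003 0 .0935 0 0;-.003 0 .0935 0 0'
python3 -m inch '.01 0 0 0 0;.02 0 0 0 0;.025 0 0 0 0;.03 0 0 0 0;.035 0 0 0 0'
python3 -c "
from h import *
go(0,-.0825,.028)"
```

```text
clock: 8.35
position: [0.5976, -0.2055, 0.2048]
ee_rot: [-2.111, -2.322, 0.002]
force: [-0.1, 0.1, 0.1]
width: 0.007
gripper_force: 0.0
clock: 8.85
position: [0.5957, -0.1732, 0.2076]
ee_rot: [2.115, 2.319, 0.0]
force: [-0.1, -5.1, 3.9]
width: 0.006
gripper_force: 2.5
t 8.85 tip fix [ 0.0014 -0.1238  0.0296] need [ 0.0409 -0.0013  0.0015] roll -0.007 F [-0.1 -5.1  3.9] w 0.01
```

```bash
python3 -m inch '.007 -.0003 0 0 0;.014 -.0005 0 0 0;.021 -.001 0 0 0;.028 -.001 0 0 0;.033 -.001 0 0 0'
python3 -m inch '.002 0 0 0 0;.004 0 0 0 0;.006 0 0 0 0;.008 0 0 0 0'
python3 -c "
from h import *
go(0,-.0825,.028)"
```

```text
clock: 9.35
position: [0.5912, -0.1392, 0.2066]
ee_rot: [2.115, 2.322, 0.0]
force: [1.5, -4.6, 3.4]
width: 0.006
gripper_force: 2.8
clock: 9.75
position: [0.5906, -0.1332, 0.2064]
ee_rot: [2.116, 2.32, -0.002]
force: [2.8, -13.1, 3.6]
width: 0.006
gripper_force: 6.8
t 9.75 tip fix [-0.     -0.0835  0.0284] need [0.0005 0.0001 0.0004] roll -0.007 F [  2.8 -13.1   3.6] w 0.01
```

```bash
python3 -m inch '.003 0 0 0 0;.005 0 0 0 0;.005 0 0 0 0'
python3 -c "
from h import *
go(0,-.0825,.028)"
```

```text
clock: 10.05
position: [0.5903, -0.1322, 0.2065]
ee_rot: [2.117, 2.313, -0.007]
force: [3.9, -21.1, 1.2]
width: 0.003
gripper_force: 10.6
t 10.05 tip fix [-0.0001 -0.0834  0.0285] need [-0.0004  0.0003  0.0005] roll -0.01 F [  3.9 -21.1   1.2] w 0.0
```

The force rises to 21 N with no further travel, so the bar is home. I'll take the hand away and check.

```bash
python3 -m inch '-.01 0 0 0 0;-.04 0 0 0 0;-.045 0 -.045 0 0;-.045 0 -.09 0 0;-.08 0 -.12 0 0'
python3 - <<'E'
from h import *
b=arm.get_image("top");a=arm.get_image("scene")
r=lambda i:cv2.resize(i[:,:,::-1],None,fx=4,fy=4,interpolation=cv2.INTER_CUBIC)
cv2.imwrite("pics/end.png",np.vstack([r(b[148:216,258:388]),r(a[205:275,265:395])]))
go(0,-.155,.12)
E
```

```text
clock: 10.55
position: [0.5982, -0.2001, 0.3289]
ee_rot: [-2.104, -2.33, -0.008]
force: [2.0, 0.9, 0.8]
width: 0.006
gripper_force: 0.0
t 10.65 tip fix [ 0.001  -0.161   0.1522] need [ 0.0054 -0.0002  0.0322] roll -0.01 F [ 0.1 -1.1 -0.5] w 0.01
```

View pics/end.png

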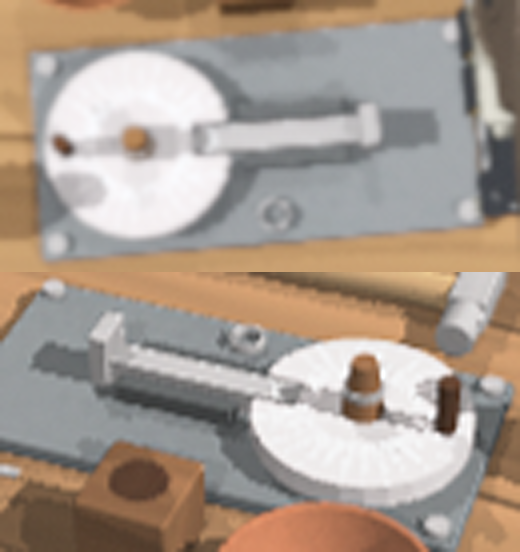

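The bar's nose sits at the slot's bottom, at (200,138) in the top half. The ring and everything else in view are in place, and the hand is clear.

```bash
python3 -m inch '0 0 0 0 0;0 0 0 0 0;0 0 0 0 0'; python3 -c "
from cell import arm
print(arm.sign_off())"
```

```text
clock: 10.95
position: [0.597, -0.205, 0.3248]
ee_rot: [-2.112, -2.322, 0.001]
force: [0.2, 0.6, 0.4]
width: 0.004
gripper_force: 0.0
the job is handed in; nothing more can be done
None
```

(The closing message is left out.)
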